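Load the can crusher

TASK

Get the can crusher ready for its next press, building the load from the bottom up: seat the black rubber block flat in the square recess of the crusher's bed, stand the large blue can upright on the middle of the block, then put the steel pressing cap over the top of that can so that it sits level. Last of all, stand the small blue can upright in the white bowl to wait its turn. Leave the tumbler, the bottle and the jar where they stand.

Things in the scene. Friction and masses are not known exactly. Their poses are not given: they have to be found in the camera images.
- crusher: Grey bench can crusher, fixed. Origin on the counter under the middle of its bed; x points away from the robot, turned up to 0.25 rad. Base plate 12 mm thick: x -50 to +240, y -30 to +70 mm. A 32 mm thick post at x +150, y +45 mm carries the parked press head (button, spring plunger): x +130 to +250, y +5 to +85 mm, 220 to 382 mm high. Above the bed is open space.
- bed (a point): The middle of the floor of the bed's square recess, 12 mm above the counter. The recess is 70 by 70 mm, sides along the crusher's x and y, ringed by a lip 6 mm thick and 8 mm high. Axes as the crusher's.
- rubber_block: Black rubber block, 60 by 60 mm, 40 mm high, about 160 g. Origin at the centre of its underside, x and y along its sides, z up. It starts with its sides within 0.35 rad of the world axes.
- large_can: The larger of two empty blue aluminium cans, 66 mm in diameter, 115 mm high, about 20 g, standing upright. Its foot and its top narrow to 56 mm over the last 8 to 10 mm. Origin at the centre of its underside, z up.
- small_can: The smaller, slimmer blue can, 53 mm in diameter, 90 mm high, about 14 g, upright, foot 43 mm across. Origin at the centre of its underside, z up.
- press_cap: Round steel pressing cap, about 140 g: a disc 80 mm across with a skirt below (10 mm deep, 74 mm inside) and a dark knob on top, 28 mm across. Origin at the centre of the skirt's lower edge, z up: disc from 10 to 15 mm, knob from 15 to 43 mm above it. When the disc rests on the large can's top, the origin is 105 mm above the can's underside.
- bowl: Small white ceramic bowl, loose, about 300 g, 124 mm across the rim, 40 mm high. Origin at the centre of its underside, z up; inner floor 6 mm above the origin, flat and about 80 mm across.
- tumbler: Clear plastic tumbler, empty, loose, upright, 72 mm across the mouth, 100 mm high; to be left alone. Origin at the centre of its underside, z up.
- soda_bottle: Green glass bottle, loose, upright, 62 mm in diameter, 210 mm high, at the far left; to be left alone. Origin at the centre of its underside.
- jam_jar: Amber glass jar with a lid, loose, upright, 68 mm in diameter, 90 mm high, at the far right; to be left alone. Origin at the centre of its underside.
Mind the look-alikes: they are no part of the job. Of the things that look like the rubber_block, the middle-sized one is meant.

How it is judged:
By the outcome, as a careful person would: the job done as asked, in the order asked, and still so for the second after the job is handed in, with the robot touching nothing.
It also fails if it takes over 136 s, if anything falls off the work surface, if the arm or the gripper's body presses on something with over 40 N, if the wrist force passes 120 N, or if a joint passes its speed limit or range.

ROBOT

A 6-joint arm with a two-finger parallel gripper is mounted at the origin on the work surface. World frame = base frame: x ahead of the robot, y to its left, z up, the work surface at z = 0. Lengths are in m, angles in rad, forces in N, time in s.
With the tool pointing down it reaches from about 0.3 to 0.875 m from the base axis. Payload 6.4 kg.
Tool frame: the origin (TCP) lies midway between the tips of the shut fingers; the grasp point (between the pads) lies 19 mm behind it; z points along the fingers, y is the line along which they close (so a half turn about z gives the same grasp; the last joint's range is limited). The gripper opens to 88 mm and grips with 3 to 60 N. Pads are 18 mm wide; open, the fingers measure 123 mm over their backs; the gripper's body (75 mm by 187 mm) begins 45 mm behind the grasp point.
Start: joints at [0.905, 0.181, 1.607, -0, 1.354, -0.206], TCP at [0.255, 0.515, 0.239] pointing down, gripper open.
Joint ranges: [-2.99, 2.99], [-0.89, 2.07], [0.3, 2.58], [-1.14, 4.28], [0, 2.63], [-3.12, 3.12]. Speed limits (rad/s): [2.57, 2.57, 3.01, 3.14, 3.14, 3.14].

INTERFACE

Orientations are given as a 3x3 rotation matrix whose columns are the frame's x, y, z axes.
In Python, from station import ctrl gives the robot as it stands.
- The arm moves only by the tool jog_arm, never from a script. Its arguments are lists of equal length, an entry for each row: "fingers": the closure, from -1 (fully open) to 1 (shut), so that 0 is half open; "offset": the shift along the tool's x, y, z in m, a list of three; "twist": the turn about the tool's z in degrees. In form: {"fingers": [fingers, ...], "offset": [[dx, dy, dz], ...], "twist": [twist, ...]}. A call has 1 to 5 rows; each row is the pose to reach, as a shift and turn from the pose commanded when the call began, along the tool's axes at that moment; what a row does not reach only later rows make up. A row lasts 1/8 s, in which the tool goes at most 62.5 mm and 10.7 degrees, less where a joint would pass 70% of its speed; a pose out of reach is approached as far as the arm can. A call with a gripper value outside its range is refused whole. The fingers move at their own pace and stop on an object; "squeeze" is the grip in N (left out, the last holds). Time passes only in rows, so rows that repeat a pose let the fingers close. It gives the time, the measured TCP pose, the force, the opening and the grip force at its end, in the units of the state.
- ctrl.get_obs(): the state, without advancing time (a new reading comes with each control period).
- ctrl.read_camera(name): name is "scene" or "top"; returns (picture, depth): 384x512x3 uint8, red, green, blue; 384x512 float32, m along the optical axis (not along the pixel's ray), 0 where there is no reading.
- ctrl.camera_params(name): a dict with "fx", "fy", "cx", "cy" (pixels), "xyz" and "attitude" of the camera in the world. Camera axes: x right, y up, looking along -z (the intrinsics and any distortion apply to the point x, -y, -z); pixel columns grow to the right and rows downward; lengths in m; the calibration is good to about 2 mm. A picture is of the moment at which its call begins. camera_params takes no time and is no camera call.
- ctrl.close_job(): hands the job in; it is judged then, once.
The state is a dict: "time": time; "joints": joint angles; "dq": joint speeds; "joint_efforts": joint torques, N m; "position": TCP position; "tcp_rot": TCP orientation; "ft_force": force on the tool from outside, world axes, zero at the start; "torque": the same for the moment, N m; "grip_width": finger opening in m; "grasp_force": force on a finger pad.
Only numpy, scipy, OpenCV 4.12 (cv2) and the standard library are available. Lean on these libraries where they do the work, as an engineer would, in place of code of your own. Each camera call takes 0.05 s, during which the arm holds its last target. There are 200 camera calls.

## Working session

There is one attempt and no reset: what is moved stays moved. The work goes in short steps, Python scripts to look and compute and a tool call to move; the robot and the scene stay as the last step left them, time stands still between calls to the robot, and variables do not carry over. Pictures are saved under pics/ and viewed, at most 14 in all, crops included, and the job is handed in when it is done.

Besides the shell and the picture viewer there is one more tool, called after "Emit:" as name(argument=value, ...), one argument or row to a line, values as JSON. jog_arm: Moves the arm, as the interface text tells. Its arguments: {"type":"object","properties":{"fingers":{"type":"array"},"offset":{"type":"array"},"twist":{"type":"array"},"squeeze":{"type":"number"}},"required":["fingers","offset","twist"]}

```bash
ls; mkdir -p pics; python3 - <<'E'
from station import ctrl
import cv2,numpy as np
for n in("scene","top"):
    p,d=ctrl.read_camera(n); cv2.imwrite(f"pics/{n}0.png",p[:,:,::-1]); np.savez(f"{n}0.npz",p=p,d=d)
    print(n,ctrl.camera_params(n))
o=ctrl.get_obs();print(o)
E
```

```text
pics
scene {'fx': 485.4078884091688, 'fy': 485.4078884091688, 'cx': 261.549109020713, 'cy': 185.31281001181043, 'xyz': array([1.17912215, 0.74068465, 1.30852128]), 'attitude': array([[-0.70998254, -0.56006804,  0.42690583],
       [ 0.70406488, -0.55183394,  0.44695856],
       [-0.01474608,  0.61790217,  0.7861167 ]])}
top {'fx': 373.69528373328944, 'fy': 373.69528373328944, 'cx': 252.45906003198604, 'cy': 187.99683238514424, 'xyz': array([ 0.28961043, -0.01060729,  1.0718213 ]), 'attitude': array([[ 2.41519933e-03,  9.82815659e-01, -1.84573960e-01],
       [-9.99944635e-01,  4.83201568e-04, -1.05115995e-02],
       [-1.02417782e-02,  1.84589129e-01,  9.82762413e-01]])}
{'time': 0.1, 'joints': array([ 9.04702421e-01,  1.81472987e-01,  1.60787824e+00,  7.83374909e-06,
        1.35377511e+00, -2.06269682e-01]), 'dq': array([-0.00037502, -0.00109217, -0.00260534,  0.00201187, -0.00049391,
        0.00220104]), 'joint_efforts': array([-2.34947993e-04, -4.34818625e+01, -3.42695975e+01,  7.03442423e-02,
        3.40216490e-02, -4.52849449e-06]), 'position': array([0.2548542 , 0.51492021, 0.2379111 ]), 'tcp_rot': array([[-8.96129615e-01,  4.43791397e-01, -9.53705027e-04],
       [ 4.43792305e-01,  8.96128867e-01, -1.20111472e-03],
       [ 3.21598228e-04, -1.49960142e-03, -9.99998824e-01]]), 'ft_force': array([ 0.08506191, -0.49607642,  0.41543317]), 'torque': array([ 0.00805395, -0.00646673, -0.02376772]), 'grasp_force': 0.0, 'grip_width': 0.08795459311077564}
```

View pics/scene0.png

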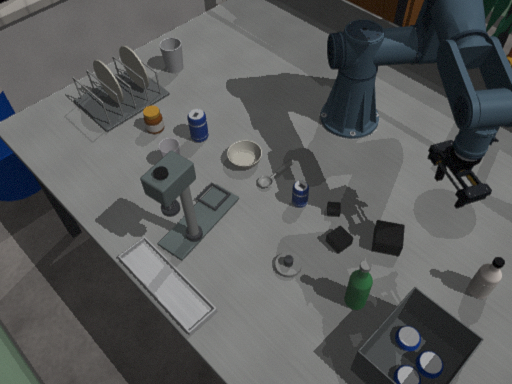

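View pics/top0.png

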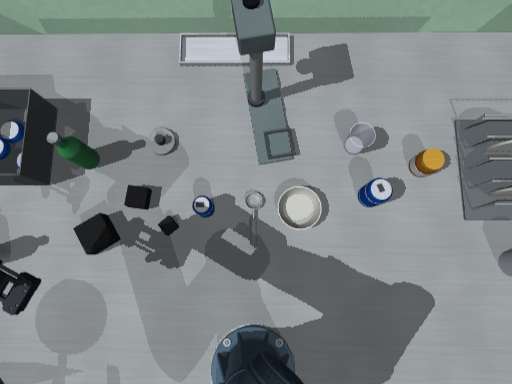

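The top view shows the middle-sized block at (138,197), the large can at (375,192), the small can at (203,205), the cap at (162,141), the bowl at (300,207) and the recess at (278,144). The tumbler is at (360,138), the bottle at (75,150) and the jar at (430,162).

```bash
cat > h.py <<'E'
from station import ctrl
import cv2,numpy as np
def ray(n,uv):
    c=ctrl.camera_params(n); uv=np.atleast_2d(np.asarray(uv,float))
    r=np.stack([(uv[:,0]-c['cx'])/c['fx'],-(uv[:,1]-c['cy'])/c['fy'],-np.ones(len(uv))],1)
    return c['xyz'],r@np.array(c['attitude']).T
def plane(n,uv,z):
    o,r=ray(n,uv); return o+r*((z-o[2])/r[:,2])[:,None]
def cloud(n,d):
    v,u=np.mgrid[:d.shape[0],:d.shape[1]]; o,r=ray(n,np.stack([u.ravel(),v.ravel()],1))
    P=o+r*d.reshape(-1,1); P[d.ravel()==0]=np.nan
    return P.reshape(*d.shape,3)
def load(n,f=None):
    if f: q=np.load(f); p,d=q['p'],q['d']
    else: p,d=ctrl.read_camera(n)
    return p,cloud(n,d)
def near(P,xy,r,z0,z1):
    return (np.hypot(P[...,0]-xy[0],P[...,1]-xy[1])<r)&(P[...,2]>z0)&(P[...,2]<z1)
def circ(x):
    A=np.c_[2*x,np.ones(len(x))];s=np.linalg.lstsq(A,(x**2).sum(1),rcond=None)[0]
    return s[:2],np.sqrt(s[2]+s[:2]@s[:2])
E
python3 - <<'E'
from h import *
S={'block':((138,197),.03,.055,.034,.046),'block_s':((169,225),.02,.05,.015,.08),'block_l':((97,233),.05,.08,.015,.12),
'large':((375,192),.115,.05,.105,.122),'small':((203,205),.09,.045,.082,.097),
'cap_knob':((162,141),.04,.06,.036,.05),'cap_disc':((162,141),.015,.06,.008,.022),'bowl':((300,207),.04,.085,.034,.046),'lip':((278,144),.02,.075,.0165,.026),
'tumbler':((360,138),.1,.07,.09,.108),'bottle':((75,150),.1,.12,.03,.22),'jar':((430,162),.09,.06,.08,.1)}
C={n:load(n,n+'0.npz') for n in('scene','top')}
for k,(uv,z,r,a,b) in S.items():
    xy=plane('top',uv,z)[0,:2]
    for n in C:
        P=C[n][1]; m=near(P,xy,r,a,b); x=P[m]
        if len(x)<5: print(k,n,len(x),xy);continue
        h=x[:,:2].astype(np.float32); R=cv2.minAreaRect(h*1000); c,e=cv2.minEnclosingCircle(h)
        print(k,n,len(x),'z',np.median(x[:,2]).round(4),x[:,2].max().round(3),'rect',np.round(R[0],1),np.round(R[1],1),round(R[2],1),'circ',np.round(c,4),round(e,4),'mean',h.mean(0).round(4))
for n in C:
    p,P=C[n]; g=near(P,(.45,0),.6,-.02,.008); print(n,'table z',np.nanmedian(P[...,2][g]),np.nanstd(P[...,2][g]))
import cv2
cv2.imwrite('pics/crop.png',cv2.resize(C['top'][0][100:280,60:400,::-1],None,fx=2.3,fy=2.3,interpolation=cv2.INTER_CUBIC))
E
```

```text
block scene 322 z 0.0401 0.046 rect [463.1 330.4] [61.3 62.4] 79.0 circ [0.4616 0.33  ] 0.0412 mean [0.4635 0.3309]
block top 447 z 0.0392 0.044 rect [462.1 327.8] [60.1 59.8] 82.6 circ [0.4621 0.328 ] 0.0404 mean [0.4615 0.3271]
block_s scene 161 z 0.0272 0.036 rect [383.  241.9] [45.4 42.8] 37.3 circ [0.3834 0.2392] 0.0286 mean [0.3855 0.2425]
block_s top 230 z 0.0269 0.032 rect [382.3 239. ] [41.8 41.7] 40.2 circ [0.3818 0.2386] 0.027 mean [0.3817 0.2381]
block_l scene 893 z 0.0559 0.065 rect [357.8 435.8] [89.9 86.1] 31.6 circ [0.359  0.4348] 0.0593 mean [0.3673 0.4395]
block_l top 1180 z 0.0554 0.062 rect [357.2 433.2] [86.2 86.8] 31.8 circ [0.3579 0.4331] 0.0578 mean [0.3562 0.4271]
large scene 189 z 0.1143 0.122 rect [ 470.2 -327.1] [62.1 64.8] 11.8 circ [ 0.4722 -0.3277] 0.0361 mean [ 0.4726 -0.3264]
large top 475 z 0.115 0.121 rect [ 468.1 -332.2] [63.3 62.7] 44.7 circ [ 0.4687 -0.3326] 0.0327 mean [ 0.4668 -0.3306]
small scene 157 z 0.0903 0.097 rect [432.2 140.2] [49.8 48.9] 1.5 circ [0.4327 0.1394] 0.0266 mean [0.4345 0.1403]
small top 275 z 0.0896 0.094 rect [431.8 134.9
[... 1146 characters left out ...]
op 158 z 0.0981 0.104 rect [ 621.5 -297.2] [70.2 70.7] 80.4 circ [ 0.6226 -0.2968] 0.0364 mean [ 0.6235 -0.2987]
bottle scene 859 z 0.1333 0.217 rect [575.6 528.6] [ 54.5 144.1] 10.9 circ [0.578 0.529] 0.0723 mean [0.5925 0.4939]
bottle top 1369 z 0.1193 0.212 rect [579.1 527.2] [ 66.1 148.1] 1.4 circ [0.5768 0.5284] 0.0756 mean [0.5726 0.5107]
jar scene 171 z 0.0893 0.097 rect [ 557.8 -485. ] [65.7 57.5] 54.8 circ [ 0.5563 -0.4842] 0.0344 mean [ 0.5598 -0.4826]
jar top 401 z 0.0899 0.095 rect [ 557.1 -487.8] [58.8 58.3] 57.3 circ [ 0.5573 -0.4885] 0.0308 mean [ 0.5561 -0.4864]
scene table z 0.0004494099215416325 0.0031110466412820337
top table z -0.00021398968017449782 0.0021453472604008174
```

View pics/crop.png

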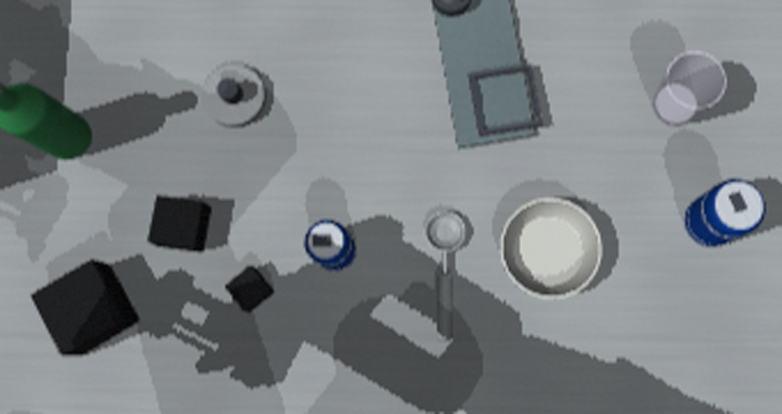

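The crop confirms the layout: the recess is at about crop (507,102), and the block's sides are turned about -8°. Next I measure the bed with averaged depth and compute the first approach.

```bash
cat >> h.py <<'E'
def to(x,y,z,yaw=None):
    "offset (mm, tool axes) and twist (deg) from the measured pose to TCP x,y,z with tool y at yaw deg"
    o=ctrl.get_obs(); R=o['tcp_rot']; y0=np.degrees(np.arctan2(R[1,1],R[0,1]))
    d=R.T@(np.array([x,y,z])-o['position'])
    print('t',round(o['time'],2),'pos',o['position'].round(4),'yaw',y0.round(1),'F',o['ft_force'].round(1),'w',round(o['grip_width'],4),'gf',round(o['grasp_force'],1),'-> off mm',(d*1000).round(1),'twist',None if yaw is None else round(y0-yaw,1))
def avg(n,k):
    ds=np.stack([ctrl.read_camera(n)[1] for _ in range(k)]); ds=np.where(ds==0,np.nan,ds)
    return cloud(n,np.nan_to_num(np.nanmedian(ds,0)))
E
python3 - <<'E'
from h import *
for n in('top','scene'):
    P=avg(n,8)
    m=near(P,(.622,-.0685),.068,.0155,.024).astype(np.uint8)
    k,l,s,_=cv2.connectedComponentsWithStats(m,connectivity=8); i=1+s[1:,4].argmax()
    x=P[l==i][:,:2].astype(np.float32)*1000; print(n,len(x),cv2.minAreaRect(x),x.mean(0))
    m=near(P,(.70,-.04),.19,.006,.03).astype(np.uint8)
    k,l,s,_=cv2.connectedComponentsWithStats(m,connectivity=8); i=1+s[1:,4].argmax()
    x=P[l==i][:,:2].astype(np.float32)*1000; print(n,'plate',len(x),cv2.minAreaRect(x))
    m=near(P,(.462,.328),.055,.035,.045); print(cv2.minAreaRect(P[m][:,:2].astype(np.float32)*1000))
to(.4625,.3285,.12,81); to(.4625,.3285,.014,81)
E
```

```text
top 230 ((624.0390014648438, -78.12326049804688), (82.14535522460938, 81.8669204711914), 9.520524978637695) [623.40546 -78.99423]
top plate 2614 ((714.8511962890625, -48.028419494628906), (289.8720703125, 110.82798767089844), 9.632664680480957)
((462.23828125, 327.825927734375), (58.96239471435547, 60.17618179321289), 82.08342742919922)
scene 178 ((623.5371704101562, -75.87648010253906), (82.59796905517578, 82.07967376708984), 9.346348762512207) [624.14264 -73.60667]
scene plate 2091 ((714.525146484375, -45.242347717285156), (290.6526184082031, 110.9769058227539), 9.995160102844238)
((462.5869140625, 330.1173095703125), (59.282257080078125, 59.776546478271484), 82.38135528564453)
t 0.9 pos [0.2552 0.5153 0.2387] yaw 63.7 F [ 0.3 -0.2  0.5] w 0.0883 gf 0.0 -> off mm [-268.7  -75.4  118.7] twist -17.3
t 0.9 pos [0.2552 0.5153 0.2387] yaw 63.7 F [ 0.3 -0.2  0.5] w 0.0883 gf 0.0 -> off mm [-268.7  -75.4  224.7] twist -17.3
```

Emit:
jog_arm(
  fingers=[-1,-1,-1,-1,-1],
  offset=[
    [-0.054,-0.015,0.02],
    [-0.108,-0.03,0.04],
    [-0.161,-0.045,0.07],
    [-0.215,-0.06,0.1],
    [-0.269,-0.075,0.12],
  ],
  twist=[-4,-8,-12,-16,-18.5],
)

```text
time: 1.52
position: [0.4636, 0.3273, 0.1175]
tcp_rot: [[-0.991, 0.135, -0.001], [0.135, 0.991, -0.0], [0.001, -0.0, -1.0]]
ft_force: [0.4, 0.3, -0.1]
grip_width: 0.0884
grasp_force: 0.0
```

Emit:
jog_arm(
  fingers=[-1,-1],
  offset=[
    [0,0,0],
    [0,0,0],
  ],
  twist=[0,0],
)

```text
time: 1.78
position: [0.4628, 0.3288, 0.1188]
tcp_rot: [[-0.99, 0.138, -0.0], [0.138, 0.99, 0.0], [0.0, 0.0, -1.0]]
ft_force: [0.5, -0.2, 1.1]
grip_width: 0.0886
grasp_force: 0.0
```

```bash
python3 -c "
from h import *
to(.4624,.329,.014,82.2)"
```

```text
t 1.77 pos [0.4628 0.3288 0.1188] yaw 82.1 F [ 0.5 -0.2  1.1] w 0.0886 gf 0.0 -> off mm [4.000e-01 1.000e-01 1.048e+02] twist -0.1
```

Accurate. Descend and grip.

Emit:
jog_arm(
  fingers=[-1,-1,-1,-1,-1],
  offset=[
    [0,0,0.04],
    [0,0,0.08],
    [0,0,0.097],
    [0,0,0.105],
    [0,0,0.105],
  ],
  twist=[0,0,0,0,0],
)

```text
time: 2.4
position: [0.4632, 0.3294, 0.0144]
tcp_rot: [[-0.991, 0.136, 0.001], [0.136, 0.991, 0.0], [-0.001, 0.0, -1.0]]
ft_force: [-0.1, 0.4, 0.6]
grip_width: 0.0881
grasp_force: 0.0
```

Emit:
jog_arm(
  fingers=[1,1,1,1,1],
  offset=[
    [0,0,0],
    [0,0,0],
    [0,0,0],
    [0,0,0],
    [0,0,0],
  ],
  twist=[0,0,0,0,0],
  squeeze=15,
)

```text
time: 3.02
position: [0.4634, 0.3289, 0.0144]
tcp_rot: [[-0.991, 0.137, 0.001], [0.137, 0.991, 0.0], [-0.001, 0.001, -1.0]]
ft_force: [-0.7, -0.0, 6.0]
grip_width: 0.0601
grasp_force: 15.0
```

Emit:
jog_arm(
  fingers=[1,1,1,1,1],
  offset=[
    [0,0,0],
    [0,0,-0.03],
    [0,0,-0.06],
    [0,0,-0.09],
    [0,0,-0.09],
  ],
  twist=[0,0,0,0,0],
)

```text
time: 3.65
position: [0.4643, 0.3293, 0.1055]
tcp_rot: [[-0.991, 0.136, 0.004], [0.136, 0.991, 0.002], [-0.004, 0.002, -1.0]]
ft_force: [-0.2, 0.5, -1.5]
grip_width: 0.0599
grasp_force: 15.0
```

```bash
python3 -c "
from h import *
to(.6238,-.077,.11,99.6)"
```

```text
t 3.65 pos [0.4643 0.3293 0.1055] yaw 82.2 F [-0.2  0.5 -1.5] w 0.0599 gf 15.0 -> off mm [-213.4 -380.7   -4.6] twist -17.4
```

Emit:
jog_arm(
  fingers=[1,1,1,1,1],
  offset=[
    [-0.022,-0.04,-0.01],
    [-0.05,-0.09,-0.015],
    [-0.078,-0.14,-0.015],
    [-0.106,-0.19,-0.015],
    [-0.134,-0.24,-0.015],
  ],
  twist=[-3,-7,-10,-14,-17.4],
)

```text
time: 4.28
position: [0.5621, 0.0709, 0.1165]
tcp_rot: [[-0.986, -0.168, -0.003], [-0.168, 0.986, 0.0], [0.003, 0.001, -1.0]]
ft_force: [0.8, -0.4, -2.6]
grip_width: 0.0596
grasp_force: 15.0
```

```bash
python3 -c "
from h import *
to(.6238,-.077,.08,99.6)"
```

```text
t 4.28 pos [0.5621 0.0709 0.1165] yaw 99.7 F [ 0.8 -0.4 -2.6] w 0.0596 gf 15.0 -> off mm [ -36.  -156.2   36.3] twist 0.1
```

Emit:
jog_arm(
  fingers=[1,1,1,1,1],
  offset=[
    [-0.011,-0.047,0.01],
    [-0.022,-0.094,0.02],
    [-0.032,-0.14,0.03],
    [-0.035,-0.153,0.036],
    [-0.035,-0.153,0.036],
  ],
  twist=[0,0,0,0,0],
)

```text
time: 4.9
position: [0.6214, -0.0725, 0.0803]
tcp_rot: [[-0.986, -0.164, -0.004], [-0.164, 0.986, 0.001], [0.003, 0.002, -1.0]]
ft_force: [0.1, 0.2, -3.2]
grip_width: 0.0598
grasp_force: 15.0
```

```bash
python3 - <<'E'
from h import *
to(.6238,-.077,.026,99.6)
p,P=load('top')
m=near(P,(.624,-.077),.06,.05,.115)&(p.max(2)<60)
cv2.imwrite('pics/a.png',cv2.resize(np.hstack([p[90:240,180:380],load('scene')[0][150:300,120:320]])[:,:,::-1],None,fx=2,fy=2))
E
```

```text
t 4.9 pos [ 0.6214 -0.0725  0.0803] yaw 99.5 F [ 0.1  0.2 -3.2] w 0.0598 gf 15.0 -> off mm [-1.8 -5.  54.3] twist -0.1
```

View pics/a.png

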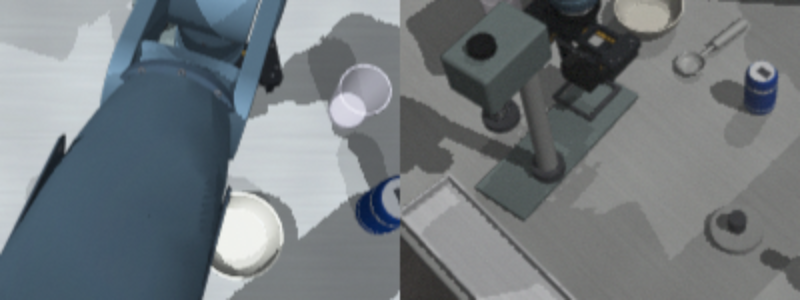

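The top view is blocked by the arm, but the scene view shows the block held above the recess. I'll correct the offset and descend.

Emit:
jog_arm(
  fingers=[1,1,1,1,1],
  offset=[
    [-0.003,-0.005,0.01],
    [-0.003,-0.005,0.025],
    [-0.003,-0.005,0.035],
    [-0.003,-0.005,0.04],
    [-0.003,-0.005,0.04],
  ],
  twist=[0,0,0,0,0],
)

```text
time: 5.62
position: [0.6262, -0.0766, 0.0421]
tcp_rot: [[-0.986, -0.166, -0.001], [-0.166, 0.986, 0.0], [0.001, 0.0, -1.0]]
ft_force: [-0.4, 0.1, -1.7]
grip_width: 0.0601
grasp_force: 15.0
```

```bash
python3 -c "
from h import *
to(.6246,-.077,.0264,99.6)"
```

```text
t 5.62 pos [ 0.6262 -0.0766  0.0421] yaw 99.6 F [-0.4  0.1 -1.7] w 0.0601 gf 15.0 -> off mm [ 1.6 -0.1 15.7] twist -0.0
```

Emit:
jog_arm(
  fingers=[1,1,1,1,1],
  offset=[
    [0.001,0,0.006],
    [0.001,0,0.011],
    [0.001,0,0.0145],
    [0.001,0,0.0155],
    [0.001,0,0.0155],
  ],
  twist=[0,0,0,0,0],
)

```text
time: 6.25
position: [0.6257, -0.077, 0.0272]
tcp_rot: [[-0.986, -0.166, -0.0], [-0.166, 0.986, 0.0], [0.0, 0.0, -1.0]]
ft_force: [0.7, 0.6, -1.5]
grip_width: 0.0599
grasp_force: 15.0
```

Emit:
jog_arm(
  fingers=[0,-1,-1,-1,-1],
  offset=[
    [0,0,0.0005],
    [0,0,0],
    [0,0,0],
    [0,0,-0.04],
    [0,0,-0.09],
  ],
  twist=[0,0,0,0,0],
)

```text
time: 6.88
position: [0.6247, -0.0767, 0.1171]
tcp_rot: [[-0.986, -0.166, -0.003], [-0.166, 0.986, 0.001], [0.002, 0.001, -1.0]]
ft_force: [1.0, -0.3, 0.8]
grip_width: 0.0879
grasp_force: 0.0
```

Emit:
jog_arm(
  fingers=[-1,-1,-1,-1,-1],
  offset=[
    [0,0,-0.05],
    [0.03,-0.03,-0.08],
    [0.065,-0.07,-0.08],
    [0.1,-0.11,-0.08],
    [0.12,-0.15,-0.08],
  ],
  twist=[0,0,0,0,0],
)

```text
time: 7.5
position: [0.531, -0.2461, 0.1979]
tcp_rot: [[-0.986, -0.166, 0.001], [-0.166, 0.986, -0.001], [-0.0, -0.001, -1.0]]
ft_force: [-0.2, -0.4, 0.8]
grip_width: 0.0879
grasp_force: 0.0
```

```bash
python3 - <<'E'
from h import *
p,P=load('top')
m=near(P,(.624,-.077),.06,.045,.06); print(m.sum(),np.median(P[m][:,2]) if m.any() else 0,cv2.minAreaRect(P[m][:,:2].astype(np.float32)*1000))
q,Q=load('scene')
m=near(Q,(.624,-.077),.06,.045,.06); print(m.sum(),np.median(Q[m][:,2]) if m.any() else 0,cv2.minAreaRect(Q[m][:,:2].astype(np.float32)*1000))
to(.470,-.330,.2,99.6); to(.47,-.33,.2,60)
cv2.imwrite('pics/b.png',cv2.resize(np.hstack([p[90:240,180:380],q[150:300,120:320]])[:,:,::-1],None,fx=2,fy=2))
E
```

```text
433 0.051652932162751686 ((624.37841796875, -78.77928924560547), (61.82398223876953, 60.524192810058594), 9.82287311553955)
279 0.05193159427273342 ((623.94970703125, -76.31893920898438), (65.1236572265625, 60.907920837402344), 8.954367637634277)
t 7.6 pos [ 0.531  -0.2489  0.1979] yaw 99.3 F [-0.8 -0.4 -0. ] w 0.0883 gf 0.0 -> off mm [ 73.3 -70.2  -2. ] twist -0.3
t 7.6 pos [ 0.531  -0.2489  0.1979] yaw 99.3 F [-0.8 -0.4 -0. ] w 0.0883 gf 0.0 -> off mm [ 73.3 -70.2  -2. ] twist 39.3
```

View pics/b.png

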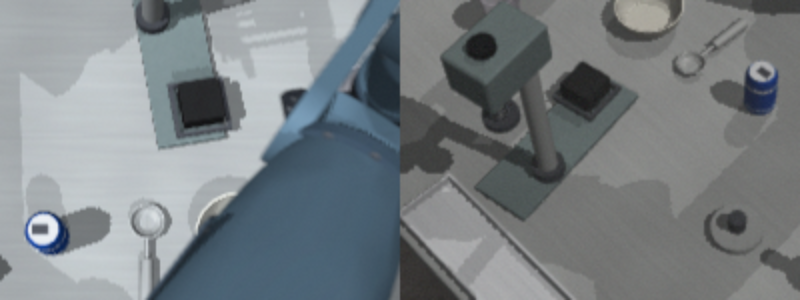

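The block sits flat in the recess, centred at about (0.624, -0.0775) with its top at 52 mm. Next is the large can.

Emit:
jog_arm(
  fingers=[-1,-1,-1,-1,-1],
  offset=[
    [0.037,-0.035,0],
    [0.073,-0.069,0.01],
    [0.073,-0.069,0.03],
    [0.073,-0.069,0.045],
    [0.073,-0.069,0.045],
  ],
  twist=[0,0,0,0,0],
)

```text
time: 8.22
position: [0.4715, -0.3236, 0.1509]
tcp_rot: [[-0.986, -0.167, -0.002], [-0.167, 0.986, 0.002], [0.001, 0.002, -1.0]]
ft_force: [-0.4, 0.1, 0.6]
grip_width: 0.0884
grasp_force: 0.0
```

```bash
python3 - <<'E'
from h import *
to(.470,-.330,.07,99.6)
E
```

```text
t 8.22 pos [ 0.4715 -0.3236  0.1509] yaw 99.6 F [-0.4  0.1  0.6] w 0.0884 gf 0.0 -> off mm [ 2.4 -6.3 80.9] twist 0.0
```

Emit:
jog_arm(
  fingers=[-1,-1,-1,-1,-1],
  offset=[
    [0.002,-0.006,0],
    [0.002,-0.006,0.03],
    [0.002,-0.006,0.06],
    [0.002,-0.006,0.08],
    [0.002,-0.006,0.08],
  ],
  twist=[0,0,0,0,0],
)

```text
time: 8.85
position: [0.4704, -0.3306, 0.0714]
tcp_rot: [[-0.986, -0.167, -0.001], [-0.167, 0.986, 0.002], [0.001, 0.002, -1.0]]
ft_force: [0.6, -0.4, -0.2]
grip_width: 0.0881
grasp_force: 0.0
```

Emit:
jog_arm(
  fingers=[1,1,1,1,1],
  offset=[
    [0,0,0],
    [0,0,0],
    [0,0,0],
    [0,0,0],
    [0,0,0],
  ],
  twist=[0,0,0,0,0],
  squeeze=6,
)

```text
time: 9.48
position: [0.4714, -0.3319, 0.0735]
tcp_rot: [[-0.986, -0.166, 0.002], [-0.166, 0.986, -0.002], [-0.001, -0.002, -1.0]]
ft_force: [0.4, 0.0, 5.7]
grip_width: 0.0653
grasp_force: 6.0
```

```bash
python3 - <<'E'
from h import *
to(.470,-.330,.07,99.6)
E
```

```text
t 9.47 pos [ 0.4714 -0.3319  0.0735] yaw 99.6 F [0.4 0.  5.7] w 0.0653 gf 6.0 -> off mm [1.1 2.2 3.5] twist -0.0
```

Emit:
jog_arm(
  fingers=[1,1,1,1,1],
  offset=[
    [0,0,-0.02],
    [0,0,-0.06],
    [0,0,-0.1],
    [0,0,-0.11],
    [0,0,-0.11],
  ],
  twist=[0,0,0,0,0],
)

```text
time: 10.1
position: [0.4707, -0.3312, 0.1821]
tcp_rot: [[-0.986, -0.166, 0.0], [-0.166, 0.986, -0.0], [-0.0, -0.0, -1.0]]
ft_force: [-0.2, 0.4, -0.0]
grip_width: 0.0649
grasp_force: 6.0
```

```bash
python3 - <<'E'
from h import *
to(.6242,-.0775,.18,99.6)
q,Q=load('scene'); np.savez('s1.npz',p=q,d=0)
x=ctrl.get_obs()['position']
hsv=cv2.cvtColor(q,cv2.COLOR_RGB2HSV)
m=near(Q,x[:2],.06,.04,.25)&(cv2.inRange(hsv,(100,110,30),(130,255,255))>0)
print(m.sum(),Q[m].min(0),Q[m].max(0),np.median(Q[m],0))
cv2.imwrite('pics/c.png',cv2.resize(q[60:220,120:320][:,:,::-1],None,fx=3,fy=3))
E
```

```text
t 10.1 pos [ 0.4707 -0.3312  0.1821] yaw 99.6 F [-0.2  0.4 -0. ] w 0.0649 gf 6.0 -> off mm [-193.5  224.7    2.1] twist -0.0
323 [ 0.44484283 -0.36609115  0.11569992] [ 0.50357563 -0.28585688  0.22790723] [ 0.48802922 -0.30822613  0.16753314]
```

View pics/c.png

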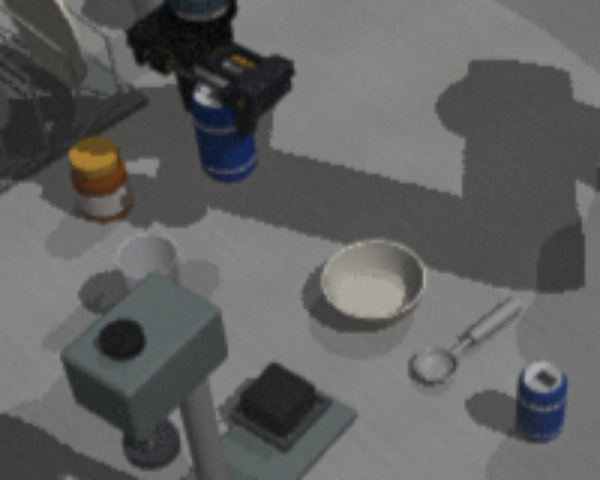

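The can is held upright (around (225,140) in the crop). Carry it to the bed.

Emit:
jog_arm(
  fingers=[1,1,1,1,1],
  offset=[
    [-0.03,0.035,0],
    [-0.07,0.081,0],
    [-0.11,0.128,0],
    [-0.15,0.174,0],
    [-0.18,0.209,0],
  ],
  twist=[0,0,0,0,0],
)

```text
time: 10.78
position: [0.6132, -0.0925, 0.1796]
tcp_rot: [[-0.986, -0.167, -0.004], [-0.167, 0.986, 0.001], [0.003, 0.002, -1.0]]
ft_force: [-1.1, -1.2, 0.6]
grip_width: 0.0649
grasp_force: 6.0
```

Emit:
jog_arm(
  fingers=[1,1,1,1,1],
  offset=[
    [-0.0135,0.0155,0],
    [-0.0135,0.0155,0.02],
    [-0.0135,0.0155,0.035],
    [-0.0135,0.0155,0.04],
    [-0.0135,0.0155,0.04],
  ],
  twist=[0,0,0,0,0],
)

```text
time: 11.4
position: [0.6235, -0.0788, 0.1414]
tcp_rot: [[-0.986, -0.164, -0.001], [-0.164, 0.986, 0.0], [0.001, 0.001, -1.0]]
ft_force: [0.6, -0.6, -0.2]
grip_width: 0.0649
grasp_force: 6.0
```

```bash
python3 - <<'E'
from h import *
to(.6242,-.0775,.126,99.6)
q,Q=load('scene')
x=ctrl.get_obs()['position']
hsv=cv2.cvtColor(q,cv2.COLOR_RGB2HSV)
m=near(Q,x[:2],.06,.05,.25)&(cv2.inRange(hsv,(100,110,30),(130,255,255))>0)
print(m.sum(),Q[m].min(0),Q[m].max(0),[ (a.min(),a.max()) for a in np.nonzero(m)])
cv2.imwrite('pics/d.png',cv2.resize(q[100:260,120:320][:,:,::-1],None,fx=3,fy=3))
E
```

```text
t 11.4 pos [ 0.6235 -0.0788  0.1414] yaw 99.5 F [ 0.6 -0.6 -0.2] w 0.0649 gf 6.0 -> off mm [-0.9  1.2 15.4] twist -0.1
303 [ 0.60135922 -0.10140495  0.05110585] [ 0.65565779 -0.02437668  0.21276747] [(np.int64(164), np.int64(192)), (np.int64(198), np.int64(220))]
```

View pics/d.png

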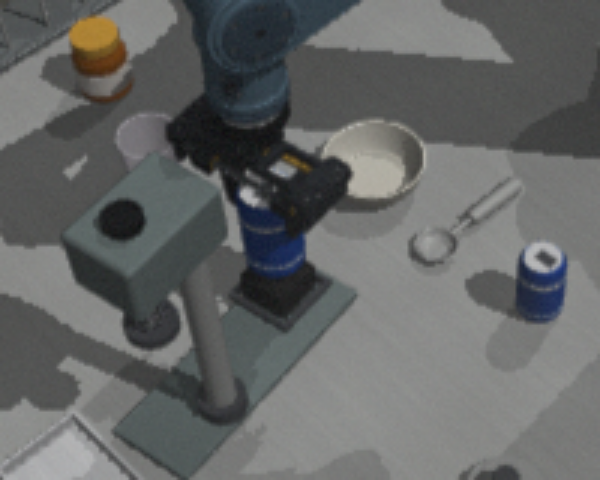

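The can is centred over the block. Lower it gently.

Emit:
jog_arm(
  fingers=[1,1,1,1,1],
  offset=[
    [-0.001,0.001,0.008],
    [-0.001,0.001,0.013],
    [-0.001,0.001,0.015],
    [-0.001,0.001,0.016],
    [-0.001,0.001,0.016],
  ],
  twist=[0,0,0,0,0],
)

```text
time: 12.08
position: [0.6251, -0.0765, 0.1263]
tcp_rot: [[-0.986, -0.166, 0.0], [-0.166, 0.986, -0.0], [-0.0, -0.0, -1.0]]
ft_force: [0.7, -0.0, 0.2]
grip_width: 0.0654
grasp_force: 6.0
```

Emit:
jog_arm(
  fingers=[1,1,1],
  offset=[
    [0,0,0.001],
    [0,0,0.0015],
    [0,0,0.0015],
  ],
  twist=[0,0,0],
)

```text
time: 12.45
position: [0.6254, -0.0766, 0.1255]
tcp_rot: [[-0.986, -0.166, 0.001], [-0.166, 0.986, -0.0], [-0.001, -0.0, -1.0]]
ft_force: [-2.1, 0.9, 4.8]
grip_width: 0.0653
grasp_force: 6.0
```

Emit:
jog_arm(
  fingers=[1,0.1,-0.4,-1,-1],
  offset=[
    [0,0,-0.001],
    [0,0,-0.001],
    [0,0,-0.001],
    [0,0,-0.001],
    [0,0,-0.001],
  ],
  twist=[0,0,0,0,0],
)

```text
time: 13.08
position: [0.625, -0.0766, 0.1256]
tcp_rot: [[-0.986, -0.166, -0.0], [-0.166, 0.986, 0.0], [0.0, 0.0, -1.0]]
ft_force: [0.1, 0.0, -0.6]
grip_width: 0.0833
grasp_force: 0.0
```

Emit:
jog_arm(
  fingers=[-1,-1,-1,-1,-1],
  offset=[
    [0,0,-0.02],
    [0,0,-0.06],
    [0,0,-0.11],
    [0.03,0.04,-0.12],
    [0.06,0.08,-0.12],
  ],
  twist=[0,0,0,0,0],
)

```text
time: 13.7
position: [0.553, -0.0074, 0.249]
tcp_rot: [[-0.986, -0.165, 0.005], [-0.165, 0.986, -0.001], [-0.005, -0.002, -1.0]]
ft_force: [-0.1, 0.6, -0.1]
grip_width: 0.0884
grasp_force: 0.0
```

Emit:
jog_arm(
  fingers=[-1,-1,-1,-1],
  offset=[
    [0.01,0.05,0],
    [0.01,0.11,0],
    [0.01,0.16,0],
    [0.01,0.18,0],
  ],
  twist=[0,0,0,0],
)

```text
time: 14.2
position: [0.5124, 0.1708, 0.2476]
tcp_rot: [[-0.986, -0.169, 0.002], [-0.169, 0.986, 0.001], [-0.002, 0.0, -1.0]]
ft_force: [0.1, -0.1, -0.5]
grip_width: 0.0884
grasp_force: 0.0
```

```bash
python3 - <<'E'
from h import *
for n in('top','scene'):
    p,P=load(n)
    for z,(a,b) in {'can':(.158,.18),'block':(.046,.057)}.items():
        m=near(P,(.624,-.077),.055,a,b)
        if m.sum()>5:
            x=P[m]; print(n,z,m.sum(),np.median(x[:,2]).round(4),np.round(cv2.minAreaRect(x[:,:2].astype(np.float32)*1000)[:2],1))
    if n=='top': cv2.imwrite('pics/e.png',cv2.resize(p[60:260,120:380,::-1],None,fx=2,fy=2))
to(.6315,.2725,.12,99.6)
E
```

```text
top can 460 0.1667 [[621.4 -78.8]
 [ 62.3  61.9]]
top block 39 0.0502 [[607.9 -69. ]
 [ 81.   43.6]]
scene can 268 0.167 [[623.8 -73.4]
 [ 61.6  59.5]]
scene block 72 0.0509 [[626.5 -75.3]
 [ 57.1  61. ]]
t 14.3 pos [0.5126 0.1702 0.2473] yaw 99.7 F [ 0.3 -0.5  0.5] w 0.0879 gf 0.0 -> off mm [-134.2   80.7  127.6] twist 0.1
```

View pics/e.png

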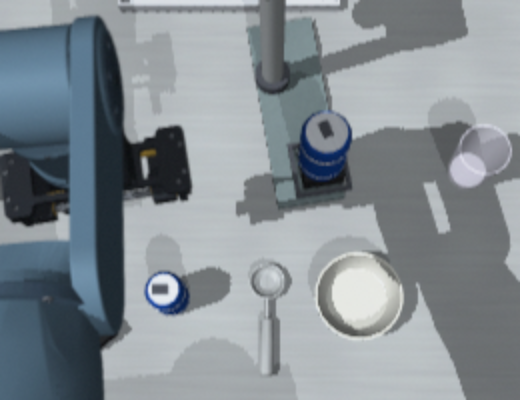

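The can stands upright on the block, with its top at 167 mm and its centre at about (0.6226, -0.0765). Now the cap.

Emit:
jog_arm(
  fingers=[-1,-1,-1,-1,-1],
  offset=[
    [-0.045,0.027,0.03],
    [-0.09,0.054,0.06],
    [-0.134,0.081,0.1],
    [-0.134,0.081,0.15],
    [-0.134,0.081,0.15],
  ],
  twist=[0,0,0,0,0],
)

```text
time: 14.92
position: [0.6286, 0.2684, 0.0908]
tcp_rot: [[-0.986, -0.165, -0.01], [-0.165, 0.986, -0.003], [0.01, -0.001, -1.0]]
ft_force: [-0.6, -0.8, -0.3]
grip_width: 0.0881
grasp_force: 0.0
```

```bash
python3 - <<'E'
from h import *
to(.6315,.2722,.019,99.6)
E
```

```text
t 14.93 pos [0.6286 0.2684 0.0908] yaw 99.5 F [-0.6 -0.8 -0.3] w 0.0881 gf 0.0 -> off mm [-4.2  3.3 71.8] twist -0.1
```

Emit:
jog_arm(
  fingers=[-1,-1,-1,-1,-1],
  offset=[
    [-0.002,0.002,0.02],
    [-0.002,0.002,0.04],
    [-0.002,0.002,0.05],
    [-0.002,0.002,0.055],
    [-0.002,0.002,0.055],
  ],
  twist=[0,0,0,0,0],
)

```text
time: 15.55
position: [0.6332, 0.2726, 0.0407]
tcp_rot: [[-0.986, -0.166, -0.0], [-0.166, 0.986, -0.0], [0.0, -0.0, -1.0]]
ft_force: [0.5, 1.1, -0.3]
grip_width: 0.0879
grasp_force: 0.0
```

```bash
python3 - <<'E'
from h import *
to(.6315,.2722,.0195,99.6)
E
```

```text
t 15.55 pos [0.6332 0.2726 0.0407] yaw 99.6 F [ 0.5  1.1 -0.3] w 0.0879 gf 0.0 -> off mm [ 1.7 -0.1 21.2] twist -0.0
```

Emit:
jog_arm(
  fingers=[-1,-1,-1,-1,-1],
  offset=[
    [0.001,0,0.01],
    [0.0015,0,0.016],
    [0.0015,0,0.02],
    [0.0015,0,0.02],
    [0.0015,0,0.02],
  ],
  twist=[0,0,0,0,0],
)

```text
time: 16.18
position: [0.6319, 0.2724, 0.0209]
tcp_rot: [[-0.986, -0.166, 0.0], [-0.166, 0.986, 0.0], [-0.0, 0.0, -1.0]]
ft_force: [0.0, -0.6, -0.1]
grip_width: 0.0879
grasp_force: 0.0
```

Emit:
jog_arm(
  fingers=[1,1,1,1,1],
  offset=[
    [0,0,0],
    [0,0,0],
    [0,0,0],
    [0,0,0],
    [0,0,0],
  ],
  twist=[0,0,0,0,0],
  squeeze=15,
)

```text
time: 16.8
position: [0.6317, 0.2723, 0.0207]
tcp_rot: [[-0.986, -0.166, -0.0], [-0.166, 0.986, 0.0], [0.0, 0.0, -1.0]]
ft_force: [-0.3, 0.1, 0.6]
grip_width: 0.0397
grasp_force: 0.0
```

Emit:
jog_arm(
  fingers=[1,1,1],
  offset=[
    [0,0,0],
    [0,0,0],
    [0,0,0],
  ],
  twist=[0,0,0],
)

```text
time: 17.18
position: [0.6317, 0.2724, 0.0207]
tcp_rot: [[-0.986, -0.166, 0.0], [-0.166, 0.986, 0.0], [-0.0, 0.0, -1.0]]
ft_force: [0.6, 1.0, 0.3]
grip_width: 0.0278
grasp_force: 15.0
```

Emit:
jog_arm(
  fingers=[1,1,1,1,1],
  offset=[
    [0,0,-0.03],
    [0,0,-0.08],
    [0,0,-0.13],
    [0,0,-0.18],
    [0,0,-0.215],
  ],
  twist=[0,0,0,0,0],
)

```text
time: 17.8
position: [0.6322, 0.2725, 0.2386]
tcp_rot: [[-0.986, -0.166, 0.003], [-0.166, 0.986, 0.001], [-0.003, 0.0, -1.0]]
ft_force: [-0.8, -0.0, -1.4]
grip_width: 0.0275
grasp_force: 15.0
```

```bash
python3 - <<'E'
from h import *
to(.6226,-.0765,.235,99.6)
q,Q=load('scene')
x=ctrl.get_obs()['position']
cv2.imwrite('pics/f.png',cv2.resize(q[130:310,200:400][:,:,::-1],None,fx=3,fy=3))
E
```

```text
t 17.8 pos [0.6322 0.2725 0.2386] yaw 99.6 F [-0.8 -0.  -1.4] w 0.0275 gf 15.0 -> off mm [  67.4 -342.5    3.4] twist -0.0
```

View pics/f.png

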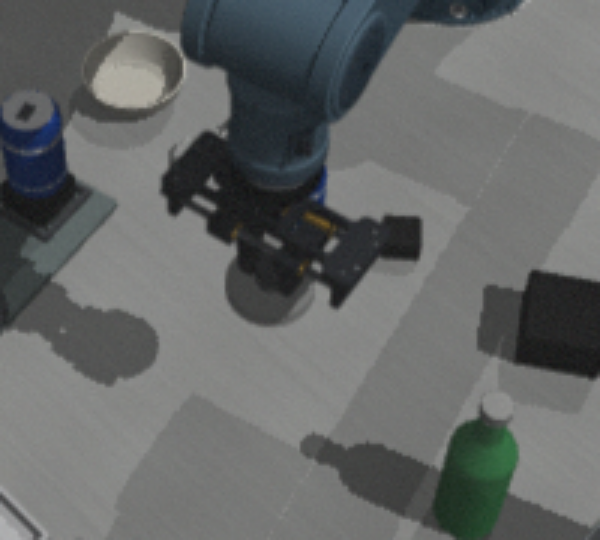

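The cap is held level at crop (268,290). Move it over the can, slightly towards the base on the way.

Emit:
jog_arm(
  fingers=[1,1,1,1,1],
  offset=[
    [0.03,-0.04,0],
    [0.06,-0.09,0],
    [0.075,-0.145,0],
    [0.075,-0.2,0],
    [0.075,-0.25,0],
  ],
  twist=[0,0,0,0,0],
)

```text
time: 18.48
position: [0.5989, 0.0116, 0.2351]
tcp_rot: [[-0.986, -0.166, -0.0], [-0.166, 0.986, 0.0], [0.0, 0.0, -1.0]]
ft_force: [-0.0, 0.7, -1.7]
grip_width: 0.0277
grasp_force: 15.0
```

Emit:
jog_arm(
  fingers=[1,1,1,1,1],
  offset=[
    [0,-0.04,0],
    [-0.008,-0.075,0],
    [-0.008,-0.0925,0],
    [-0.008,-0.0925,0.01],
    [-0.008,-0.0925,0.01],
  ],
  twist=[0,0,0,0,0],
)

```text
time: 19.1
position: [0.6213, -0.075, 0.2238]
tcp_rot: [[-0.986, -0.167, -0.003], [-0.167, 0.986, 0.001], [0.003, 0.002, -1.0]]
ft_force: [0.0, -0.1, -1.8]
grip_width: 0.0276
grasp_force: 15.0
```

```bash
python3 - <<'E'
from h import *
to(.6226,-.0765,.178,99.6)
q,Q=load('scene')
cv2.imwrite('pics/g.png',cv2.resize(q[80:240,120:320][:,:,::-1],None,fx=3,fy=3))
E
```

```text
t 19.1 pos [ 0.6213 -0.075   0.2238] yaw 99.6 F [ 0.  -0.1 -1.8] w 0.0276 gf 15.0 -> off mm [-1.2 -1.8 45.8] twist 0.0
```

View pics/g.png

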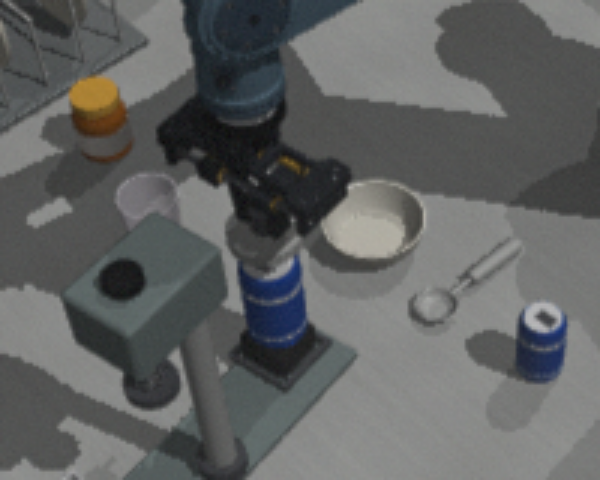

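Emit:
jog_arm(
  fingers=[1,1,1,1,1],
  offset=[
    [-0.001,-0.001,0.012],
    [-0.001,-0.001,0.025],
    [-0.001,-0.001,0.035],
    [-0.001,-0.001,0.04],
    [-0.001,-0.001,0.04],
  ],
  twist=[0,0,0,0,0],
)

```text
time: 19.77
position: [0.6234, -0.0773, 0.1851]
tcp_rot: [[-0.986, -0.166, -0.001], [-0.166, 0.986, 0.0], [0.001, 0.0, -1.0]]
ft_force: [-0.2, -0.6, -1.3]
grip_width: 0.0275
grasp_force: 15.0
```

```bash
python3 - <<'E'
from h import *
to(.6226,-.0765,.178,99.6)
E
```

```text
t 19.77 pos [ 0.6234 -0.0773  0.1851] yaw 99.6 F [-0.2 -0.6 -1.3] w 0.0275 gf 15.0 -> off mm [0.7 0.9 7.1] twist -0.0
```

Emit:
jog_arm(
  fingers=[1,1,1,1],
  offset=[
    [0.0005,0.0005,0.003],
    [0.0005,0.0005,0.005],
    [0.0005,0.0005,0.006],
    [0.0005,0.0005,0.006],
  ],
  twist=[0,0,0,0],
)

```text
time: 20.27
position: [0.6231, -0.0769, 0.1797]
tcp_rot: [[-0.986, -0.166, 0.0], [-0.166, 0.986, 0.0], [-0.0, 0.0, -1.0]]
ft_force: [0.2, -0.4, -0.7]
grip_width: 0.0273
grasp_force: 15.0
```

Emit:
jog_arm(
  fingers=[1,1,1],
  offset=[
    [0,0,0.0005],
    [0,0,0.001],
    [0,0,0.001],
  ],
  twist=[0,0,0],
)

```text
time: 20.65
position: [0.6231, -0.0769, 0.1787]
tcp_rot: [[-0.986, -0.166, -0.0], [-0.166, 0.986, 0.0], [0.0, 0.0, -1.0]]
ft_force: [-0.7, 0.5, -1.2]
grip_width: 0.0274
grasp_force: 15.0
```

Emit:
jog_arm(
  fingers=[1,1,1],
  offset=[
    [0,0,0.0005],
    [0,0,0.001],
    [0,0,0.001],
  ],
  twist=[0,0,0],
)

```text
time: 21.02
position: [0.6231, -0.0769, 0.1777]
tcp_rot: [[-0.986, -0.166, 0.0], [-0.166, 0.986, -0.0], [-0.0, -0.0, -1.0]]
ft_force: [0.2, -1.3, -1.6]
grip_width: 0.0275
grasp_force: 15.0
```

Emit:
jog_arm(
  fingers=[1,1,1],
  offset=[
    [0,0,0.0005],
    [0,0,0.001],
    [0,0,0.001],
  ],
  twist=[0,0,0],
)

```text
time: 21.4
position: [0.6235, -0.077, 0.1776]
tcp_rot: [[-0.986, -0.166, 0.001], [-0.166, 0.986, -0.0], [-0.001, -0.001, -1.0]]
ft_force: [-1.8, 0.9, 5.4]
grip_width: 0.0277
grasp_force: 15.0
```

Contact. Ease off, release and rise.

Emit:
jog_arm(
  fingers=[1,0.2,0,0,-0.2],
  offset=[
    [0,0,-0.001],
    [0,0,-0.001],
    [0,0,-0.001],
    [0,0,-0.001],
    [0,0,-0.001],
  ],
  twist=[0,0,0,0,0],
)

```text
time: 22.02
position: [0.6231, -0.0769, 0.1776]
tcp_rot: [[-0.986, -0.166, -0.0], [-0.166, 0.986, 0.0], [0.0, 0.0, -1.0]]
ft_force: [0.3, 0.5, -0.0]
grip_width: 0.0517
grasp_force: 0.0
```

Emit:
jog_arm(
  fingers=[-0.2,-0.2,-0.2,-1,-1],
  offset=[
    [0,0,-0.01],
    [0,0,-0.03],
    [0,0,-0.06],
    [0.03,0.03,-0.07],
    [0.07,0.07,-0.07],
  ],
  twist=[0,0,0,0,0],
)

```text
time: 22.65
position: [0.5432, -0.0198, 0.2508]
tcp_rot: [[-0.986, -0.165, 0.005], [-0.165, 0.986, -0.001], [-0.005, -0.002, -1.0]]
ft_force: [-0.0, 0.6, 0.1]
grip_width: 0.0708
grasp_force: 0.0
```

Emit:
jog_arm(
  fingers=[-1,-1,-1],
  offset=[
    [0.03,0.04,0.0],
    [0.05,0.09,0],
    [0.06,0.11,0],
  ],
  twist=[0,0,0],
)

```text
time: 23.02
position: [0.4643, 0.0807, 0.2495]
tcp_rot: [[-0.986, -0.168, 0.003], [-0.168, 0.986, -0.0], [-0.003, -0.0, -1.0]]
ft_force: [-0.0, -0.1, 0.2]
grip_width: 0.088
grasp_force: 0.0
```

```bash
python3 - <<'E'
from h import *
for n in('top','scene'):
    p,P=load(n)
    for z,(a,b) in {'disc':(.163,.18),'knob':(.19,.21)}.items():
        m=near(P,(.624,-.077),.06,a,b)
        if m.sum()>5:
            x=P[m]; g=np.linalg.lstsq(np.c_[x[:,:2],np.ones(len(x))],x[:,2],rcond=None)[0]
            print(n,z,m.sum(),np.median(x[:,2]).round(4),'slope',g[:2].round(3),np.round(cv2.minAreaRect(x[:,:2].astype(np.float32)*1000)[:2],1))
    for nm,c,a,b,r in(('small',(.432,.138),.082,.097,.04),('bowl',(.4305,-.13),.034,.046,.075)):
        m=near(P,c,r,a,b)
        if m.sum()>5: print(n,nm,m.sum(),np.round(cv2.minAreaRect(P[m][:,:2].astype(np.float32)*1000)[:2],1))
    if n=='scene': cv2.imwrite('pics/i.png',cv2.resize(p[80:240,120:320,::-1],None,fx=3,fy=3))
to(.4322,.1375,.11,99.6)
E
```

```text
top disc 653 0.1718 slope [0.013 0.008] [[621.8 -77.8]
 [ 76.1  79.8]]
top knob 105 0.1997 slope [ 0.085 -0.009] [[621.8 -78.4]
 [ 25.7  25. ]]
top small 257 [[431.5 136.6]
 [ 48.7  44.1]]
top bowl 247 [[ 430.5 -130.5]
 [ 119.9  118.4]]
scene disc 364 0.1721 slope [-0.013 -0.02 ] [[622.2 -76.9]
 [ 83.9  78.5]]
scene knob 61 0.199 slope [-0.067 -0.199] [[621.9 -75.6]
 [ 26.6  24.6]]
scene small 153 [[432.9 139.4]
 [ 45.3  50. ]]
scene bowl 162 [[ 430.5 -128.5]
 [ 123.   122.3]]
t 23.12 pos [0.4648 0.0802 0.2491] yaw 99.7 F [ 0.2 -0.2 -0.2] w 0.0883 gf 0.0 -> off mm [ 22.7  62.  139. ] twist 0.1
```

View pics/i.png

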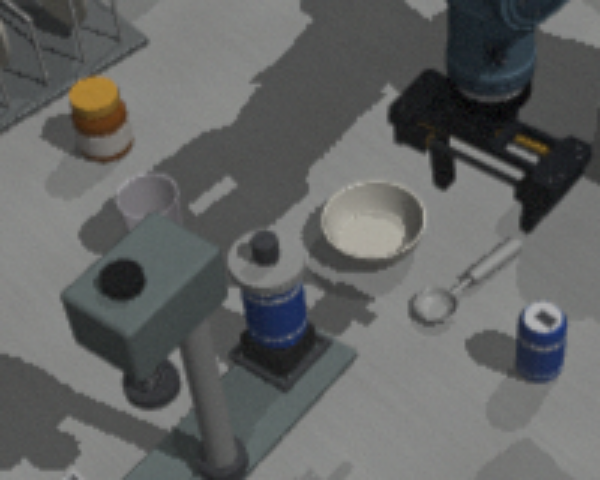

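The cap sits level over the can, with its disc top at 172 mm. Now the small can.

Emit:
jog_arm(
  fingers=[-1,-1,-1,-1,-1],
  offset=[
    [0.012,0.03,0.03],
    [0.022,0.061,0.06],
    [0.022,0.061,0.1],
    [0.022,0.061,0.125],
    [0.022,0.061,0.125],
  ],
  twist=[0,0,0,0,0],
)

```text
time: 23.75
position: [0.4329, 0.1345, 0.1214]
tcp_rot: [[-0.986, -0.165, -0.004], [-0.165, 0.986, -0.001], [0.004, 0.0, -1.0]]
ft_force: [-0.1, 1.0, 0.7]
grip_width: 0.0884
grasp_force: 0.0
```

```bash
python3 - <<'E'
from h import *
to(.4322,.1375,.052,99.6)
E
```

```text
t 23.75 pos [0.4329 0.1345 0.1214] yaw 99.5 F [-0.1  1.   0.7] w 0.0884 gf 0.0 -> off mm [-0.   3.  69.4] twist -0.1
```

Emit:
jog_arm(
  fingers=[-1,-1,-1,-1,-1],
  offset=[
    [0,0.002,0.02],
    [0,0.002,0.045],
    [0,0.002,0.06],
    [0,0.002,0.067],
    [0,0.002,0.067],
  ],
  twist=[0,0,0,0,0],
)

```text
time: 24.38
position: [0.4333, 0.1373, 0.056]
tcp_rot: [[-0.986, -0.166, 0.0], [-0.166, 0.986, -0.0], [-0.0, -0.0, -1.0]]
ft_force: [0.4, 0.6, 0.6]
grip_width: 0.0884
grasp_force: 0.0
```

Emit:
jog_arm(
  fingers=[1,1,1,1,1],
  offset=[
    [0,0,0],
    [0,0,0],
    [0,0,0],
    [0,0,0],
    [0,0,0],
  ],
  twist=[0,0,0,0,0],
  squeeze=6,
)

```text
time: 25.0
position: [0.433, 0.1375, 0.0559]
tcp_rot: [[-0.986, -0.166, 0.0], [-0.166, 0.986, 0.0], [-0.0, -0.0, -1.0]]
ft_force: [-0.4, -0.1, 2.7]
grip_width: 0.0523
grasp_force: 6.0
```

Emit:
jog_arm(
  fingers=[1,1,1,1,1],
  offset=[
    [0,0,0],
    [0,0,-0.02],
    [0,0,-0.06],
    [0,0,-0.1],
    [0,0,-0.1],
  ],
  twist=[0,0,0,0,0],
)

```text
time: 25.62
position: [0.4352, 0.1376, 0.1587]
tcp_rot: [[-0.986, -0.166, 0.007], [-0.166, 0.986, 0.0], [-0.006, -0.001, -1.0]]
ft_force: [1.0, -0.0, 0.1]
grip_width: 0.0524
grasp_force: 6.0
```

```bash
python3 - <<'E'
from h import *
to(.4305,-.1295,.15,99.6)
E
```

```text
t 25.62 pos [0.4352 0.1376 0.1587] yaw 99.6 F [ 1.  -0.   0.1] w 0.0524 gf 6.0 -> off mm [  49.  -262.6    8.6] twist -0.0
```

Emit:
jog_arm(
  fingers=[1,1,1,1,1],
  offset=[
    [0.007,-0.04,0],
    [0.017,-0.09,0],
    [0.027,-0.145,0],
    [0.037,-0.2,0],
    [0.045,-0.24,0],
  ],
  twist=[0,0,0,0,0],
)

```text
time: 26.25
position: [0.4273, -0.1085, 0.1544]
tcp_rot: [[-0.986, -0.165, -0.001], [-0.165, 0.986, 0.001], [0.001, 0.001, -1.0]]
ft_force: [0.8, -0.1, -0.5]
grip_width: 0.0524
grasp_force: 6.0
```

Emit:
jog_arm(
  fingers=[1,1,1,1,1],
  offset=[
    [0.003,-0.022,0],
    [0.003,-0.022,0.03],
    [0.003,-0.022,0.06],
    [0.003,-0.022,0.075],
    [0.003,-0.022,0.075],
  ],
  twist=[0,0,0,0,0],
)

```text
time: 26.88
position: [0.4279, -0.1281, 0.0793]
tcp_rot: [[-0.986, -0.166, -0.003], [-0.166, 0.986, 0.002], [0.003, 0.002, -1.0]]
ft_force: [-0.5, -0.4, -0.3]
grip_width: 0.0523
grasp_force: 6.0
```

```bash
python3 - <<'E'
from h import *
to(.4305,-.1295,.062,99.6)
q,Q=load('scene')
cv2.imwrite('pics/j.png',cv2.resize(q[80:240,150:350][:,:,::-1],None,fx=3,fy=3))
E
```

```text
t 26.88 pos [ 0.4279 -0.1281  0.0793] yaw 99.6 F [-0.5 -0.4 -0.3] w 0.0523 gf 6.0 -> off mm [-2.4 -1.9 17.2] twist -0.0
```

View pics/j.png

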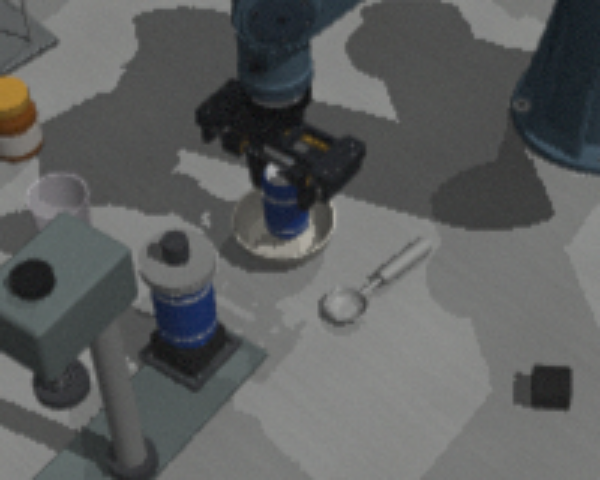

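The can is over the middle of the bowl and the cap stack is undisturbed. Lower it.

Emit:
jog_arm(
  fingers=[1,1,1,1,1],
  offset=[
    [-0.002,-0.001,0.007],
    [-0.002,-0.001,0.012],
    [-0.002,-0.001,0.0145],
    [-0.002,-0.001,0.015],
    [-0.002,-0.001,0.015],
  ],
  twist=[0,0,0,0,0],
)

```text
time: 27.55
position: [0.4312, -0.1296, 0.0658]
tcp_rot: [[-0.986, -0.166, 0.0], [-0.166, 0.986, -0.0], [-0.0, -0.0, -1.0]]
ft_force: [1.2, -0.0, 0.1]
grip_width: 0.0522
grasp_force: 6.0
```

Emit:
jog_arm(
  fingers=[1,1,1],
  offset=[
    [0,0,0.0005],
    [0,0,0.001],
    [0,0,0.001],
  ],
  twist=[0,0,0],
)

```text
time: 27.92
position: [0.4312, -0.1295, 0.0647]
tcp_rot: [[-0.986, -0.166, 0.0], [-0.166, 0.986, -0.0], [-0.0, -0.0, -1.0]]
ft_force: [0.4, -0.4, -0.1]
grip_width: 0.0525
grasp_force: 6.0
```

Emit:
jog_arm(
  fingers=[1,1,1,1],
  offset=[
    [0,0,0.001],
    [0,0,0.0015],
    [0,0,0.002],
    [0,0,0.002],
  ],
  twist=[0,0,0,0],
)

```text
time: 28.42
position: [0.4311, -0.1295, 0.0627]
tcp_rot: [[-0.986, -0.166, -0.0], [-0.166, 0.986, 0.0], [0.0, 0.0, -1.0]]
ft_force: [-0.1, 0.1, -0.2]
grip_width: 0.0521
grasp_force: 6.0
```

Emit:
jog_arm(
  fingers=[1,1,1],
  offset=[
    [0,0,0.0005],
    [0,0,0.001],
    [0,0,0.001],
  ],
  twist=[0,0,0],
)

```text
time: 28.8
position: [0.4313, -0.1295, 0.0619]
tcp_rot: [[-0.986, -0.166, 0.0], [-0.166, 0.986, -0.0], [-0.0, -0.0, -1.0]]
ft_force: [-0.6, 1.4, 3.7]
grip_width: 0.0523
grasp_force: 6.0
```

Contact. Release and rise, then check.

Emit:
jog_arm(
  fingers=[1,0,-0.5,-1,-1],
  offset=[
    [0,0,-0.0005],
    [0,0,-0.0005],
    [0,0,-0.0005],
    [0,0,-0.0005],
    [0,0,-0.0005],
  ],
  twist=[0,0,0,0,0],
)

```text
time: 29.42
position: [0.4312, -0.1295, 0.0622]
tcp_rot: [[-0.986, -0.166, -0.0], [-0.166, 0.986, -0.0], [0.0, -0.0, -1.0]]
ft_force: [0.7, -0.2, 0.9]
grip_width: 0.0803
grasp_force: 0.0
```

Emit:
jog_arm(
  fingers=[-1,-1,-1,-1,-1],
  offset=[
    [0,0,-0.02],
    [0,0,-0.06],
    [0,0,-0.11],
    [0,0,-0.15],
    [0.01,0.05,-0.17],
  ],
  twist=[0,0,0,0,0],
)

```text
time: 30.05
position: [0.4147, -0.0836, 0.2352]
tcp_rot: [[-0.987, -0.163, 0.004], [-0.163, 0.987, -0.003], [-0.004, -0.003, -1.0]]
ft_force: [1.1, 0.3, -0.3]
grip_width: 0.0883
grasp_force: 0.0
```

Emit:
jog_arm(
  fingers=[-1,-1,-1,-1,-1],
  offset=[
    [0,0.05,0],
    [0,0.11,0],
    [0,0.17,0],
    [0,0.2,0],
    [0,0.2,0],
  ],
  twist=[0,0,0,0,0],
)

```text
time: 30.68
position: [0.3792, 0.1169, 0.2322]
tcp_rot: [[-0.985, -0.17, 0.0], [-0.17, 0.985, 0.0], [-0.0, 0.0, -1.0]]
ft_force: [0.2, 0.7, -0.5]
grip_width: 0.0879
grasp_force: 0.0
```

```bash
python3 - <<'E'
from h import *
im=[]
for n in('top','scene'):
    p,P=load(n)
    for nm,c,a,b,r in(('can',(.431,-.13),.086,.105,.05),('disc',(.623,-.077),.163,.18,.06),('tumbler',(.6225,-.297),.09,.108,.06)):
        m=near(P,c,r,a,b)
        if m.sum()>5: print(n,nm,m.sum(),np.median(P[m][:,2]).round(4),np.round(cv2.minAreaRect(P[m][:,:2].astype(np.float32)*1000)[:2],1))
    im.append(p[80:240,200:400] if n=='top' else p[80:240,150:350])
cv2.imwrite('pics/k.png',cv2.resize(np.hstack(im)[:,:,::-1],None,fx=2,fy=2))
E
```

```text
top can 294 0.0958 [[ 428.4 -130.3]
 [  48.2   50.6]]
top disc 650 0.1717 [[621.8 -77.9]
 [ 79.6  76.1]]
top tumbler 160 0.098 [[ 621.8 -297.4]
 [  69.7   70.7]]
scene can 140 0.0951 [[ 431.7 -127.8]
 [  49.9   46.8]]
scene disc 366 0.1721 [[622.7 -76.6]
 [ 82.8  77.9]]
scene tumbler 100 0.0972 [[ 620.6 -298.9]
 [  73.9   69.5]]
```

View pics/k.png

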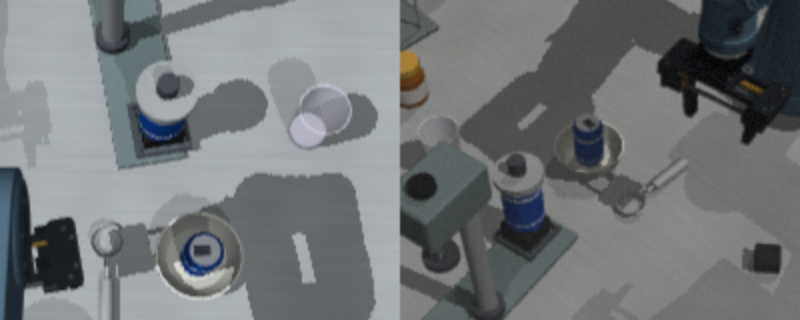

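The small can stands upright in the bowl (top view (203,253)), and the block, can and cap stack is level (top view (167,95)). The tumbler hasn't moved and the arm is clear of everything.

```bash
python3 -c "
from station import ctrl
print(ctrl.close_job())"
```

```text
the job is handed in; nothing more can be done
None
```

The job is handed in: the block is seated in the recess, the large can is upright on it with the cap level on top, and the small can is upright in the bowl. The bottle, jar and tumbler were never touched, and it took about 31 s of the 136 s allowed.

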